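# Reload sample tubes into the cooling rack in reverse order

## Robot

A 6-joint arm with a two-finger parallel gripper is mounted at the origin on the work surface. World frame = base frame: x ahead of the robot, y to its left, z up, the work surface at z = 0. Lengths are in m, angles in rad, forces in N, time in s.
With the tool pointing down it reaches from about 0.35 to 0.95 m from the base axis. Payload 17.4 kg.
Tool frame: the origin (TCP) lies midway between the tips of the shut fingers; the grasp point (between the pads) lies 19 mm behind it; z points along the fingers, y is the direction in which the jaws open and shut (so a half turn about z gives the same grasp; the last joint's range is limited). The gripper opens to 93 mm and grips with 3 to 60 N. Pads are 15 mm wide; open, the fingers measure 128 mm over their backs; the gripper's body (75 mm by 188 mm) begins 65 mm behind the grasp point.
Start: joints at [-1.261, 0.116, 1.442, -0, 1.584, -0.038], TCP at [0.23, -0.635, 0.219] pointing down, gripper open.
Joint ranges: [-2.83, 2.83], [-0.83, 2.19], [0.07, 2.5], [-1.14, 4.28], [0.01, 3], [-2.97, 2.97]. Speed limits (rad/s): [1.89, 1.89, 2.22, 3.14, 3.14, 3.14].

## Interface

Orientations are given as [roll, pitch, yaw] about the fixed x, y, z axes, in that order (R = Rz(yaw) Ry(pitch) Rx(roll)).
In Python, from rig import monitor, camera, camera_model, sign_off gives the robot as it stands.
- The arm moves only by the shell command python3 -m pendant 'ROWS' [OPENING]. ROWS is JSON, a list of rows, each a list of 4 numbers: the shift along the tool's x, y, z in cm, then the turn about the tool's z in rad. In form: [[tx, ty, tz, spin], ...]. A call has exactly 8 rows; each row shifts and turns the commanded pose from where the row before left it, along the tool's axes as they then stand; what a row does not reach is not made up. A row lasts 1/12 s, in which the tool goes at most 41.7 mm and 7.16 degrees, less where a joint would pass 70% of its speed; a pose out of reach is approached as far as the arm can. A call with a gripper value outside its range is refused whole. OPENING is the opening, from -1 (shut) to 1 (fully open), so that 0 is half open, set as the call begins (- or left out, the last holds). The fingers move at their own pace and stop on an object; the grip force is fixed at half the most. Time passes only in rows, so rows that do not move let the fingers close, or fill a call up. It gives the time, the measured TCP pose, the force and the opening at its end, in the units of the state.
- monitor.read_state(): the state, without advancing time (a new reading comes with each control period).
- camera(name): name is "scene" or "side" or "wrist"; returns the picture (420x560x3 uint8, red, green, blue); there is no depth.
- camera_model(name): a dict with "fx", "fy", "cx", "cy" (pixels), "dist_coeffs" ([k1, k2, p1, p2, k3] as OpenCV has them; the pictures are not rectified), "pose" (4x4, takes a point from camera to world coordinates); the wrist camera has in their place "tool_from_camera" (4x4, takes a point from camera to tool coordinates, whose origin is the TCP and whose axes are the flange's). Camera axes: x right, y down, z forward; pixel columns grow to the right and rows downward; lengths in m; the calibration is good to about 2 mm. A picture is of the moment at which its call begins: read the wrist's pose just before it. camera_model takes no time and is no camera call.
- sign_off(): hands the job in, once; it reports no verdict.
The state is a dict: "t": time; "joint_positions": joint angles; "joint_vel": joint speeds; "tau": joint torques, N m; "tool_pos": TCP position; "tool_rot": TCP orientation; "force": force on the tool from outside, world axes, zero at the start; "torque": the same for the moment, N m; "width": finger opening in m.
Only numpy, scipy, OpenCV 4.12 (cv2) and the standard library are available. Lean on these libraries where they do the work, as an engineer would, in place of code of your own. Each camera call takes 0.05 s, during which the arm holds its last target. There are 200 camera calls.

## Task

Move the four capped sample tubes from the grey bench rack to the blue cooling rack in reverse order, counted from the red end of each rack: the tube nearest the red end of the grey rack goes into the pocket farthest from the red end of the blue rack, and so on along the row. Keep the tubes upright, and leave each one standing on the floor of its own pocket.

Things in the scene. Friction and masses are not known exactly. Their poses are not given: they have to be found in the camera images.
- tube_yellow_mid (a point): Sample tube, yellow cap: upright white cylinder, 30 mm diameter, flat foot; cap 34 mm diameter, 20 mm high; 100 mm high in all, about 60 g. Point: on its axis half-way up, 50 mm above the foot (cap centre 40 mm above the point); z up the axis. Starts in the bench-rack pocket tagged yellow. Tubes stand 50 mm apart: fingers have room only on the two long sides of the row.
- tube_green_mid (a point): Sample tube, green cap: upright white cylinder, 30 mm diameter, flat foot; cap 34 mm diameter, 20 mm high; 100 mm high in all, about 60 g. Point: on its axis half-way up, 50 mm above the foot (cap centre 40 mm above the point); z up the axis. Starts in the bench-rack pocket tagged green. Tubes stand 50 mm apart: fingers have room only on the two long sides of the row.
- tube_purple_mid (a point): Sample tube, purple cap: upright white cylinder, 30 mm diameter, flat foot; cap 34 mm diameter, 20 mm high; 100 mm high in all, about 60 g. Point: on its axis half-way up, 50 mm above the foot (cap centre 40 mm above the point); z up the axis. Starts in the bench-rack pocket tagged purple. Tubes stand 50 mm apart: fingers have room only on the two long sides of the row.
- tube_white_mid (a point): Sample tube, white cap: upright white cylinder, 30 mm diameter, flat foot; cap 34 mm diameter, 20 mm high; 100 mm high in all, about 60 g. Point: on its axis half-way up, 50 mm above the foot (cap centre 40 mm above the point); z up the axis. Starts in the bench-rack pocket tagged white. Tubes stand 50 mm apart: fingers have room only on the two long sides of the row.
- pocket_yellow: Fixed grey square pocket of the bench rack, yellow tags on its two long-side walls; the yellow-capped tube starts in it. 50 mm square, 44 mm inside, 32 mm high, floor 3 mm thick. Origin: centre of its underside, 8 mm above the bench. The four pockets stand 50 mm apart in a row along their y axes, in any order; +y points to the rack's red end block, -y to its grey one.
- pocket_green: Fixed grey square pocket of the bench rack, green tags on its two long-side walls; the green-capped tube starts in it. 50 mm square, 44 mm inside, 32 mm high, floor 3 mm thick. Origin: centre of its underside, 8 mm above the bench. The four pockets stand 50 mm apart in a row along their y axes, in any order; +y points to the rack's red end block, -y to its grey one.
- pocket_purple: Fixed grey square pocket of the bench rack, purple tags on its two long-side walls; the purple-capped tube starts in it. 50 mm square, 44 mm inside, 32 mm high, floor 3 mm thick. Origin: centre of its underside, 8 mm above the bench. The four pockets stand 50 mm apart in a row along their y axes, in any order; +y points to the rack's red end block, -y to its grey one.
- pocket_white: Fixed grey square pocket of the bench rack, white tags on its two long-side walls; the white-capped tube starts in it. 50 mm square, 44 mm inside, 32 mm high, floor 3 mm thick. Origin: centre of its underside, 8 mm above the bench. The four pockets stand 50 mm apart in a row along their y axes, in any order; +y points to the rack's red end block, -y to its grey one.
- cool_rack: Fixed dark blue cooling rack, 54 mm (x) by 204 mm (y) by 36 mm high: a row of four open square pockets, 46 mm wide inside, walls and floor 4 mm thick. Origin: centre of its underside, on the bench. Pocket centres: x = 0, y = -75, -25, +25, +75 mm. A seated tube has its foot 4 mm above the bench. A red and a blue end block, 46 mm high, stand against its two y ends.
- cool_red_end: Fixed red end block, 54 x 20 x 46 mm high, marking the red end of the blue cooling rack; it stands 113 mm from the rack's centre, at either its +y or its -y end. Origin: centre of its underside.
Things that resemble listed ones, but are neither listed nor needed, are in the scene too. What is shaped like the part that bears tube_yellow_mid but black is not meant.

How it is judged:
At the end, for the whole second after the job is handed in: The k-th tube from the grey rack's red end is in the blue rack's k-th pocket from its end away from the red block: within 12 mm of the pocket centre across the rack and 13 mm along it, foot on the pocket floor (within 3 to 4 mm), upright within 0.12 rad, at rest (x of tube_yellow_mid in the frame of cool_rack between -0.012 and 0.012 m and y of tube_yellow_mid in the frame of cool_rack between -0.09 and 0.09 m and z of tube_yellow_mid in the frame of cool_rack between 0.051 and 0.058 m and angle between each of tube_yellow_mid, tube_green_mid, tube_purple_mid, tube_white_mid's own z axis and vertical below 0.12 rad and linear speed of each of tube_yellow, tube_green, tube_purple, tube_white below 0.02 m/s and ((y of each of pocket_green, pocket_purple, pocket_white in the frame of pocket_yellow below 0 m and horizontal distance between tube_yellow_mid and cool_red_end between 0.175 and 0.201 m) or (y of pocket_green in the frame of pocket_yellow above 0 m and y of each of pocket_purple, pocket_white in the frame of pocket_yellow below 0 m and horizontal distance between tube_yellow_mid and cool_red_end between 0.125 and 0.151 m) or (y of each of pocket_green, pocket_white in the frame of pocket_yellow below 0 m and y of pocket_purple in the frame of pocket_yellow above 0 m and horizontal distance between tube_yellow_mid and cool_red_end between 0.125 and 0.151 m) or (y of each of pocket_green, pocket_purple in the frame of pocket_yellow below 0 m and y of pocket_white in the frame of pocket_yellow above 0 m and horizontal distance between tube_yellow_mid and cool_red_end between 0.125 and 0.151 m) or (y of each of pocket_green, pocket_purple in the frame of pocket_yellow above 0 m and y of pocket_white in the frame of pocket_yellow below 0 m and horizontal distance between tube_yellow_mid and cool_red_end between 0.075 and 0.101 m) or (y of each of pocket_green, pocket_white in the frame of pocket_yellow above 0 m and y of pocket_purple in the frame of pocket_yellow below 0 m and horizontal distance between tube_yellow_mid and cool_red_end between 0.075 and 0.101 m) or (y of pocket_green in the frame of pocket_yellow below 0 m and y of each of pocket_purple, pocket_white in the frame of pocket_yellow above 0 m and horizontal distance between tube_yellow_mid and cool_red_end between 0.075 and 0.101 m) or (y of each of pocket_green, pocket_purple, pocket_white in the frame of pocket_yellow above 0 m and horizontal distance between tube_yellow_mid and cool_red_end between 0.025 and 0.051 m)) and x of tube_green_mid in the frame of cool_rack between -0.012 and 0.012 m and y of tube_green_mid in the frame of cool_rack between -0.09 and 0.09 m and z of tube_green_mid in the frame of cool_rack between 0.051 and 0.058 m and ((y of each of pocket_yellow, pocket_purple, pocket_white in the frame of pocket_green below 0 m and horizontal distance between tube_green_mid and cool_red_end between 0.175 and 0.201 m) or (y of pocket_yellow in the frame of pocket_green above 0 m and y of each of pocket_purple, pocket_white in the frame of pocket_green below 0 m and horizontal distance between tube_green_mid and cool_red_end between 0.125 and 0.151 m) or (y of each of pocket_yellow, pocket_white in the frame of pocket_green below 0 m and y of pocket_purple in the frame of pocket_green above 0 m and horizontal distance between tube_green_mid and cool_red_end between 0.125 and 0.151 m) or (y of each of pocket_yellow, pocket_purple in the frame of pocket_green below 0 m and y of pocket_white in the frame of pocket_green above 0 m and horizontal distance between tube_green_mid and cool_red_end between 0.125 and 0.151 m) or (y of each of pocket_yellow, pocket_purple in the frame of pocket_green above 0 m and y of pocket_white in the frame of pocket_green below 0 m and horizontal distance between tube_green_mid and cool_red_end between 0.075 and 0.101 m) or (y of each of pocket_yellow, pocket_white in the frame of pocket_green above 0 m and y of pocket_purple in the frame of pocket_green below 0 m and horizontal distance between tube_green_mid and cool_red_end between 0.075 and 0.101 m) or (y of pocket_yellow in the frame of pocket_green below 0 m and y of each of pocket_purple, pocket_white in the frame of pocket_green above 0 m and horizontal distance between tube_green_mid and cool_red_end between 0.075 and 0.101 m) or (y of each of pocket_yellow, pocket_purple, pocket_white in the frame of pocket_green above 0 m and horizontal distance between tube_green_mid and cool_red_end between 0.025 and 0.051 m)) and x of tube_purple_mid in the frame of cool_rack between -0.012 and 0.012 m and y of tube_purple_mid in the frame of cool_rack between -0.09 and 0.09 m and z of tube_purple_mid in the frame of cool_rack between 0.051 and 0.058 m and ((y of each of pocket_yellow, pocket_green, pocket_white in the frame of pocket_purple below 0 m and horizontal distance between tube_purple_mid and cool_red_end between 0.175 and 0.201 m) or (y of pocket_yellow in the frame of pocket_purple above 0 m and y of each of pocket_green, pocket_white in the frame of pocket_purple below 0 m and horizontal distance between tube_purple_mid and cool_red_end between 0.125 and 0.151 m) or (y of each of pocket_yellow, pocket_white in the frame of pocket_purple below 0 m and y of pocket_green in the frame of pocket_purple above 0 m and horizontal distance between tube_purple_mid and cool_red_end between 0.125 and 0.151 m) or (y of each of pocket_yellow, pocket_green in the frame of pocket_purple below 0 m and y of pocket_white in the frame of pocket_purple above 0 m and horizontal distance between tube_purple_mid and cool_red_end between 0.125 and 0.151 m) or (y of each of pocket_yellow, pocket_green in the frame of pocket_purple above 0 m and y of pocket_white in the frame of pocket_purple below 0 m and horizontal distance between tube_purple_mid and cool_red_end between 0.075 and 0.101 m) or (y of each of pocket_yellow, pocket_white in the frame of pocket_purple above 0 m and y of pocket_green in the frame of pocket_purple below 0 m and horizontal distance between tube_purple_mid and cool_red_end between 0.075 and 0.101 m) or (y of pocket_yellow in the frame of pocket_purple below 0 m and y of each of pocket_green, pocket_white in the frame of pocket_purple above 0 m and horizontal distance between tube_purple_mid and cool_red_end between 0.075 and 0.101 m) or (y of each of pocket_yellow, pocket_green, pocket_white in the frame of pocket_purple above 0 m and horizontal distance between tube_purple_mid and cool_red_end between 0.025 and 0.051 m)) and x of tube_white_mid in the frame of cool_rack between -0.012 and 0.012 m and y of tube_white_mid in the frame of cool_rack between -0.09 and 0.09 m and z of tube_white_mid in the frame of cool_rack between 0.051 and 0.058 m and ((y of each of pocket_yellow, pocket_green, pocket_purple in the frame of pocket_white below 0 m and horizontal distance between tube_white_mid and cool_red_end between 0.175 and 0.201 m) or (y of pocket_yellow in the frame of pocket_white above 0 m and y of each of pocket_green, pocket_purple in the frame of pocket_white below 0 m and horizontal distance between tube_white_mid and cool_red_end between 0.125 and 0.151 m) or (y of each of pocket_yellow, pocket_purple in the frame of pocket_white below 0 m and y of pocket_green in the frame of pocket_white above 0 m and horizontal distance between tube_white_mid and cool_red_end between 0.125 and 0.151 m) or (y of each of pocket_yellow, pocket_green in the frame of pocket_white below 0 m and y of pocket_purple in the frame of pocket_white above 0 m and horizontal distance between tube_white_mid and cool_red_end between 0.125 and 0.151 m) or (y of each of pocket_yellow, pocket_green in the frame of pocket_white above 0 m and y of pocket_purple in the frame of pocket_white below 0 m and horizontal distance between tube_white_mid and cool_red_end between 0.075 and 0.101 m) or (y of each of pocket_yellow, pocket_purple in the frame of pocket_white above 0 m and y of pocket_green in the frame of pocket_white below 0 m and horizontal distance between tube_white_mid and cool_red_end between 0.075 and 0.101 m) or (y of pocket_yellow in the frame of pocket_white below 0 m and y of each of pocket_green, pocket_purple in the frame of pocket_white above 0 m and horizontal distance between tube_white_mid and cool_red_end between 0.075 and 0.101 m) or (y of each of pocket_yellow, pocket_green, pocket_purple in the frame of pocket_white above 0 m and horizontal distance between tube_white_mid and cool_red_end between 0.025 and 0.051 m))); the robot touches nothing.
It fails at once if the yellow-capped tube is tipped more than 0.8 rad from upright (angle between tube_yellow_mid's own z axis and vertical above 0.8 rad).
It fails at once if the green-capped tube is tipped more than 0.8 rad from upright (angle between tube_green_mid's own z axis and vertical above 0.8 rad).
It fails at once if the purple-capped tube is tipped more than 0.8 rad from upright (angle between tube_purple_mid's own z axis and vertical above 0.8 rad).
It fails at once if the white-capped tube is tipped more than 0.8 rad from upright (angle between tube_white_mid's own z axis and vertical above 0.8 rad).
It also fails if it takes over 96 s, if anything falls off the work surface, if the arm or the gripper's body presses on something with over 40 N, if the wrist force passes 120 N, or if a joint passes its speed limit or range.

## Working session

There is one attempt and no reset: what is moved stays moved. The work goes in short steps, Python scripts to look and compute and a shell command to move; the robot and the scene stay as the last step left them, time stands still between calls to the robot, and variables do not carry over. Pictures are saved under pics/ and viewed, about 12 in all and at most 16, crops included, and the job is handed in when it is done.

```bash
mkdir -p pics; ls; python3 - <<'E'
from rig import monitor,camera,camera_model
import cv2,numpy as np
s=monitor.read_state();print(s)
for n in ['scene','side']:
    cv2.imwrite(f'pics/{n}0.png',cv2.cvtColor(camera(n),cv2.COLOR_RGB2BGR));m=camera_model(n);print(n,m)
print(camera_model('wrist'))
E
```

```text
pics
{'t': 0.0, 'joint_positions': array([-1.26081096e+00,  1.16486101e-01,  1.44225922e+00, -6.27898927e-06,
        1.58398914e+00, -3.78213275e-02]), 'joint_vel': array([-0.00048077, -0.00038334, -0.00121773, -0.00142013, -0.00025991,
       -0.00067189]), 'tau': array([ 9.25409804e-04, -7.21262813e+01, -6.22601795e+01,  7.80540635e-02,
        2.38644256e-02, -1.48769859e-04]), 'tool_pos': array([ 0.22998003, -0.6344009 ,  0.21790885]), 'tool_rot': array([-3.14045142e+00, -3.69006320e-05,  3.47806595e-01]), 'force': array([ 0.0705884 , -0.36977739,  0.54427426]), 'torque': array([0.01005046, 0.03690218, 0.01863366]), 'width': 0.09300599673255514}
scene {'fx': 399.40542980893633, 'fy': 399.40542980893633, 'cx': 284.24414048686873, 'cy': 205.3398136859735, 'dist_coeffs': array([-0.07371193,  0.        ,  0.        ,  0.        ,  0.        ]), 'pose': array([[ 0.82586325,  0.48057548, -0.2949527 ,  0.77933639],
       [ 0.56381085, -0.69618659,  0.44434396, -0.31818766],
       [ 0.0081987 , -0.53326488, -0.84590859,  0.74520696],
       [ 0.        ,  0.        ,  0.        ,  1. 
[... 309 characters left out ...]
69324,  0.54800784],
       [-0.0031084 , -0.63302714, -0.77412336,  0.69421403],
       [ 0.        ,  0.        ,  0.        ,  1.        ]])}
{'fx': 332.06786867678323, 'fy': 332.06786867678323, 'cx': 285.30661164536355, 'cy': 209.83537190840212, 'dist_coeffs': array([-0.02206583,  0.        ,  0.        ,  0.        ,  0.        ]), 'tool_from_camera': array([[ 5.39387815e-04, -9.70928163e-01, -2.39370447e-01,
         6.59892233e-02],
       [ 9.99999763e-01,  4.21507461e-04,  5.43651999e-04,
        -7.09979160e-04],
       [-4.26950607e-04, -2.39370684e-01,  9.70928161e-01,
        -1.67540923e-01],
       [ 0.00000000e+00,  0.00000000e+00,  0.00000000e+00,
         1.00000000e+00]])}
```

View pics/scene0.png

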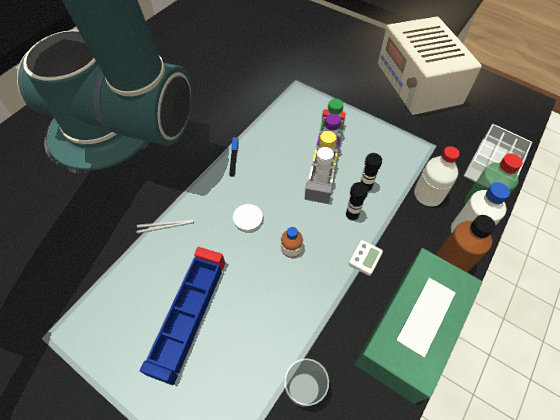

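View pics/side0.png

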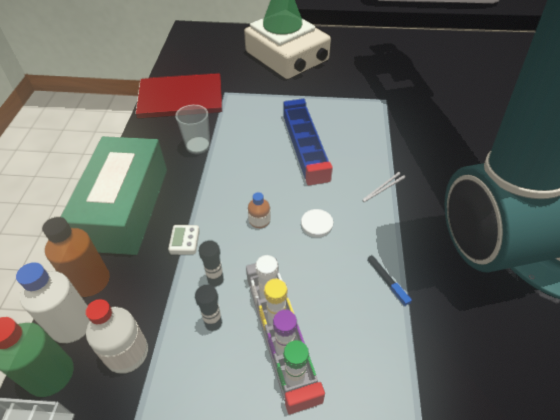

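The grey rack's red end is beside green: the order from the red end is green, purple, yellow, white (caps in scene at about (335,106), (332,122), (328,139), (324,156)). The blue rack's red block is at scene (209,256), facing the grey rack. The two black-capped tubes are decoys.

```bash
cat > h.py <<'E'
from rig import monitor,camera,camera_model
import cv2,numpy as np
from scipy.spatial.transform import Rotation as Ro
def cam(n,s=None):
    m=camera_model(n);K=np.array([[m['fx'],0,m['cx']],[0,m['fy'],m['cy']],[0,0,1.]])
    if n=='wrist':
        T=np.eye(4);T[:3,:3]=Ro.from_euler('xyz',s['tool_rot']).as_matrix();T[:3,3]=s['tool_pos'];P=T@m['tool_from_camera']
    else:P=m['pose']
    return K,np.array(m['dist_coeffs']),P
def ray(c,uv):
    K,d,P=c;u=cv2.undistortPoints(np.array(uv,float).reshape(-1,1,2),K,d)[:,0]
    return P[:3,3],np.c_[u,np.ones(len(u))]@P[:3,:3].T
def plane(c,uv,z):
    o,r=ray(c,uv);return o+r*((z-o[2])/r[:,2])[:,None]
def tri(c1,u1,c2,u2):
    o1,r1=ray(c1,[u1]);o2,r2=ray(c2,[u2]);t=np.linalg.lstsq(np.c_[r1[0],-r2[0]],o2-o1,rcond=None)[0]
    a=o1+t[0]*r1[0];b=o2+t[1]*r2[0];return (a+b)/2,np.linalg.norm(a-b)
H={'green':(45,80,90),'purple':(135,162,80),'yellow':(22,34,120),'blue':(108,128,80)}
def mask(img,k):
    h=cv2.cvtColor(img,cv2.COLOR_RGB2HSV)
    if k=='red': return cv2.inRange(h,(0,150,90),(8,255,255))|cv2.inRange(h,(172,150,90),(180,255,255))
    a,b,s=H[k];return cv2.inRange(h,(a,s if k!='purple' else 100,50),(b,255,255))
def blobs(img,k,amin=40):
    n,l,st,ce=cv2.connectedComponentsWithStats(mask(img,k));return [(ce[i].round(1).tolist(),int(st[i,4]),st[i,:4].tolist()) for i in range(1,n) if st[i,4]>=amin]
E
python3 - <<'E'
from h import *
I={n:cv2.cvtColor(cv2.imread(f'pics/{n}0.png'),cv2.COLOR_BGR2RGB) for n in('scene','side')}
for n in I:
  c=cam(n)
  for k in('green','purple','yellow','red','blue'):
    for b in blobs(I[n],k): print(n,k,b,plane(c,[b[0]],.1 if k in H and k!='blue' else .04)[0].round(3))
E
```

```text
scene green ([335.4, 105.7], 193, [328, 98, 15, 16]) [0.499 0.309 0.1  ]
scene green ([513.6, 184.9], 63, [509, 178, 10, 16]) [0.912 0.327 0.1  ]
scene green ([474.7, 190.2], 130, [465, 183, 23, 20]) [0.848 0.267 0.1  ]
scene green ([418.1, 329.0], 7998, [355, 248, 127, 155]) [ 0.867 -0.052  0.1  ]
scene purple ([332.2, 121.4], 217, [325, 113, 16, 17]) [0.518 0.263 0.1  ]
scene yellow ([327.5, 139.0], 232, [320, 131, 17, 17]) [0.536 0.212 0.1  ]
scene red ([450.4, 153.5], 220, [442, 146, 18, 16]) [0.771 0.389 0.04 ]
scene red ([510.8, 162.9], 315, [500, 154, 22, 20]) [0.9   0.446 0.04 ]
scene red ([209.8, 256.1], 317, [195, 247, 30, 23]) [ 0.48  -0.126  0.04 ]
scene blue ([234.4, 142.9], 74, [232, 137, 6, 13]) [0.342 0.128 0.04 ]
scene blue ([497.6, 192.8], 376, [486, 183, 24, 21]) [0.9   0.345 0.04 ]
scene blue ([291.8, 232.5], 109, [287, 227, 11, 12]) [0.582 0.008 0.04 ]
scene blue ([181.7, 321.7], 4291, [140, 258, 82, 127]) [ 0.521 -0.253  0.04 ]
side green ([282.5, 16.4], 1026, [264, 0, 38, 33]) [ 0.594 -0.646  0.1  ]
side green ([26.5, 354.1], 491, [10, 336, 33, 34]) [0.868 0.33
[... 314 characters left out ...]
62.3, 315.5], 55, [259, 306, 8, 19]) [0.552 0.25  0.1  ]
side red ([178.8, 92.5], 2701, [137, 73, 84, 40]) [ 0.829 -0.364  0.04 ]
side red ([318.6, 166.3], 127, [307, 162, 24, 9]) [ 0.476 -0.131  0.04 ]
side red ([97.4, 309.5], 383, [86, 299, 24, 22]) [0.826 0.23  0.04 ]
side red ([5.9, 328.2], 288, [0, 318, 15, 25]) [0.956 0.273 0.04 ]
side red ([305.5, 391.9], 340, [286, 383, 37, 18]) [0.482 0.335 0.04 ]
side blue ([303.1, 132.5], 1699, [284, 98, 44, 70]) [ 0.515 -0.238  0.04 ]
side blue ([257.7, 197.7], 95, [253, 193, 10, 11]) [ 0.594 -0.033  0.04 ]
side blue ([29.4, 273.3], 449, [16, 263, 28, 22]) [0.965 0.172 0.04 ]
side blue ([400.7, 293.6], 230, [391, 283, 21, 22]) [0.331 0.162 0.04 ]
```

```bash
R='python3 -m pendant'
$R '[[2.5,-1.67,-0.3,0],[2.5,-1.67,-0.3,0],[2.5,-1.67,-0.3,0],[2.5,-1.67,-0.3,0],[2.5,-1.67,-0.3,0],[2.5,-1.67,-0.3,0],[2.5,-1.67,-0.3,0],[2.5,-1.67,-0.3,0]]' 0.3
$R '[[2.5,-1.67,-0.3,0],[2.5,-1.67,-0.3,0],[2.5,-1.67,-0.3,0],[2.5,-1.67,-0.3,0],[2.5,-1.67,-0.3,0],[2.5,-1.67,-0.3,0],[2.5,-1.67,-0.3,0],[2.5,-1.67,-0.3,0]]'
$R '[[0,0,0,-0.1],[0,0,0,-0.1],[0,0,0,-0.1],[0,0,0,-0.1],[0,0,0,-0.1],[0,0,0,-0.1],[0,0,0,-0.1],[0,0,0,-0.1]]'
$R '[[0,0,0,-0.1],[0,0,0,-0.1],[0,0,0,-0.1],[0,0,0,-0.1],[0,0,0,-0.1],[0,0,0,-0.1],[0,0,0,-0.1],[0,0,0,0]]'
python3 - <<'E'
from h import *
s=monitor.read_state();im=camera('wrist');print(s['tool_pos'],s['tool_rot'],s['joint_positions'].round(2))
np.save('w1.npy',{'s':s,'im':im},allow_pickle=True)
cv2.imwrite('pics/w1.png',im[:,:,::-1])
E
```

```text
t: 0.77
tool_pos: [0.3731, -0.4395, 0.2425]
tool_rot: [-3.141, 0.0, 0.348]
force: [-0.6, -0.1, 0.2]
width: 0.0603
t: 1.43
tool_pos: [0.5156, -0.2456, 0.2666]
tool_rot: [-3.141, 0.0, 0.348]
force: [0.9, -0.5, -0.1]
width: 0.0605
t: 2.1
tool_pos: [0.5149, -0.247, 0.2663]
tool_rot: [-3.141, -0.0, 1.153]
force: [0.2, -0.0, 0.2]
width: 0.0604
t: 2.77
tool_pos: [0.5149, -0.247, 0.2663]
tool_rot: [-3.141, -0.0, 1.853]
force: [-0.9, -0.1, -0.2]
width: 0.0603
[ 0.51494777 -0.24701331  0.26630768] [-3.14117110e+00 -3.85098507e-04  1.85273939e+00] [-0.49 -0.12  1.6  -0.    1.66 -0.77]
```

View pics/w1.png

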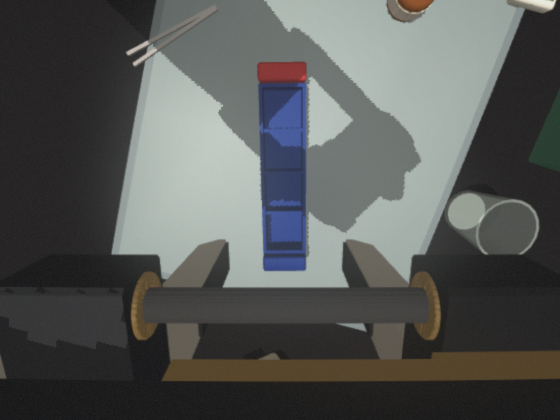

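The whole blue rack is in view: red block top at rows 63–80, cols 257–306; far blue end block at rows 255–270, cols 263–306. Four open pockets between.

```bash
python3 - <<'E'
from h import *
d=np.load('w1.npy',allow_pickle=True).item();im=d['im'];c=cam('wrist',d['s'])
h=cv2.cvtColor(im,cv2.COLOR_RGB2HSV)
mr=mask(im,'red');mb=cv2.inRange(h,(108,120,40),(128,255,255))
out=[]
for m,z in((mr,.046),(mb,.046),(mr|mb,.046)):
    m=m.copy();m[:,:230]=0;m[:,340:]=0;m[:45]=0;m[290:]=0
    ys,xs=np.nonzero(m);print(xs.min(),xs.max(),ys.min(),ys.max(),[ (r,np.nonzero(m[r])[0][[0,-1]].tolist()) for r in range(60,275,15) if m[r].any()])
    p=plane(c,np.c_[xs,ys],z)[:,:2]
    r=cv2.minAreaRect(p.astype(np.float32)*1000);print(r,np.round(cv2.boxPoints(r),1).tolist())
E
```

```text
259 305 63 80 [(75, [264, 305])]
((476.20758056640625, -126.23265075683594), (50.46421432495117, 17.516010284423828), 16.18384552001953) [[449.5, -124.9000015258789], [454.3999938964844, -141.6999969482422], [502.8999938964844, -127.5999984741211], [498.0, -110.80000305175781]]
260 305 83 269 [(90, [279, 305]), (105, [273, 304]), (120, [269, 304]), (135, [271, 304]), (150, [284, 303]), (165, [288, 299]), (180, [291, 295]), (195, [288, 293]), (210, [263, 264]), (225, [263, 304]), (240, [264, 304])]
((511.1142272949219, -243.65045166015625), (50.95465087890625, 220.84982299804688), 16.633642196655273) [[455.1000061035156, -145.10000610351562], [518.2999877929688, -356.70001220703125], [567.0999755859375, -342.20001220703125], [503.8999938964844, -130.60000610351562]]
259 305 63 269 [(75, [264, 305]), (90, [279, 305]), (105, [273, 304]), (120, [269, 304]), (135, [271, 304]), (150, [284, 303]), (165, [288, 299]), (180, [291, 295]), (195, [288, 293]), (210, [263, 264]), (225, [263, 304]), (240, [264, 304])]
((508.1122131347656, -233.60195922851562), (50.95465087890625, 241.8245086669922), 16.633642196655273) [[449.1000061035156, -125.0], [518.2999877929688, -356.70001220703125], [567.0999755859375, -342.20001220703125], [497.8999938964844, -110.5]]
```

```bash
R='python3 -m pendant'
$R '[[2.3,1,0,0],[2.3,1,0,0],[2.3,1,0,0],[2.3,1,0,0],[2.3,1,0,0],[2.3,1,0,0],[2.3,1,0,0],[2.3,1,0,0]]'
$R '[[2.3,1,0,0],[2.3,1,0,0],[2.3,1,0,0],[2.3,1,0,0],[2.3,1,0,0],[2.3,1,0,0],[2.3,1,0,-0.05],[0,0,0,-0.05]]'
$R '[[0,0,0,0],[0,0,0,0],[0,0,0,0],[0,0,0,0],[0,0,0,0],[0,0,0,0],[0,0,0,0],[0,0,0,0]]'
python3 - <<'E'
from h import *
s=monitor.read_state();im=camera('wrist');print(s['tool_pos'],s['tool_rot'],s['joint_positions'].round(2))
np.save('w2.npy',{'s':s,'im':im},allow_pickle=True)
cv2.imwrite('pics/w2.png',im[:,:,::-1])
c=cam('wrist',s)
for k in('green','purple','yellow','red'):
    for b in blobs(im,k): print(k,b,plane(c,[b[0]],.046 if k=='red' else .111)[0].round(4))
E
```

```text
t: 3.48
tool_pos: [0.5416, -0.047, 0.2666]
tool_rot: [3.142, 0.0, 1.843]
force: [-0.3, -0.5, 0.2]
width: 0.0606
t: 4.15
tool_pos: [0.565, 0.1291, 0.2662]
tool_rot: [-3.141, -0.001, 1.948]
force: [-0.2, -0.7, -0.6]
width: 0.0606
t: 4.82
tool_pos: [0.565, 0.1256, 0.2667]
tool_rot: [3.141, -0.0, 1.947]
force: [0.1, 1.0, -0.3]
width: 0.0604
[0.56499588 0.12562782 0.26669215] [ 3.14146230e+00 -4.19846496e-06  1.94716890e+00] [ 0.17 -0.1   1.58  0.    1.66 -0.2 ]
green ([265.6, 12.0], 99, [264, 0, 4, 27]) [0.4879 0.2737 0.111 ]
green ([290.7, 2.4], 136, [278, 0, 27, 8]) [0.5056 0.289  0.111 ]
green ([309.5, 12.9], 84, [308, 0, 4, 26]) [0.5241 0.2873 0.111 ]
purple ([292.4, 41.6], 1247, [273, 21, 38, 54]) [0.5188 0.26   0.111 ]
purple ([266.5, 58.9], 76, [265, 44, 4, 31]) [0.5024 0.238  0.111 ]
yellow ([291.1, 102.7], 1102, [272, 85, 39, 37]) [0.5373 0.2108 0.111 ]
yellow ([267.3, 105.6], 72, [266, 91, 4, 31]) [0.5176 0.2003 0.111 ]
red ([556.4, 124.9], 81, [552, 116, 8, 18]) [0.8292 0.3069 0.046 ]
```

View pics/w2.png

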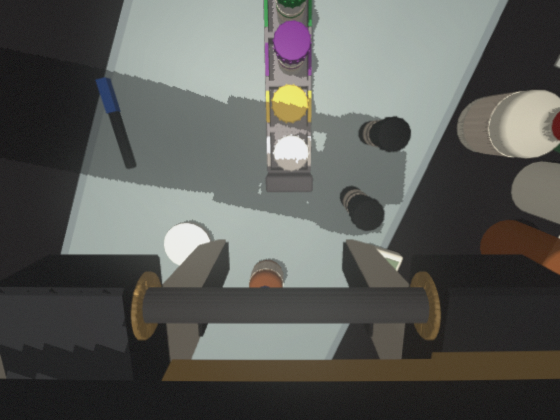

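```bash
cat >> h.py <<'E'
def go(x,y,z,yaw):
    s=monitor.read_state();R=Ro.from_euler('xyz',s['tool_rot']).as_matrix()
    d=R.T@(np.array([x,y,z])-s['tool_pos'])*100
    return 'cm',d.round(2),'spin',round(-((yaw-s['tool_rot'][2]+np.pi)%(2*np.pi)-np.pi),3)
E
python3 - <<'E'
from h import *
d=np.load('w2.npy',allow_pickle=True).item();c=cam('wrist',d['s']);im=d['im']
g=im[130:172,268:315].min(2);m=(g>150).astype(np.uint8)
ys,xs=np.nonzero(m);print(xs.min()+268,xs.max()+268,ys.min()+130,ys.max()+130)
cn=max(cv2.findContours(m,cv2.RETR_EXTERNAL,cv2.CHAIN_APPROX_NONE)[0],key=cv2.contourArea);print(cv2.minEnclosingCircle(cn))
print(plane(c,[[291,152],[291,103],[292.5,41]],.111).round(4))
print(plane(c,[[266,183],[312.5,183],[265,5],[309.5,5]],.04).round(4))
E
```

```text
268 314 130 169
((20.085365295410156, 17.5), 26.639768600463867)
[[0.5541 0.1687 0.111 ]
 [0.5373 0.2106 0.111 ]
 [0.5187 0.2605 0.111 ]]
[[0.5428 0.1193 0.04  ]
 [0.5947 0.1399 0.04  ]
 [0.4734 0.2988 0.04  ]
 [0.5176 0.3163 0.04  ]]
```

```bash
R='python3 -m pendant'
$R '[[0.6,0.1,1.7,0],[0.6,0.1,1.7,0],[0.6,0.1,1.7,0],[0.6,0.1,1.7,0],[0.6,0.1,1.7,0],[0.6,0.1,1.7,0],[0.6,0,1.7,0],[0.2,0,1.7,0]]'
python3 - <<'E'
from h import *
camera('side')
s=monitor.read_state();im=camera('wrist');print(go(.5541,.1687,.054,1.95))
c=cam('wrist',s)
for k in('green','purple','yellow'):
    for b in blobs(im,k,200): print(k,b,plane(c,[b[0]],.111)[0].round(4))
cv2.imwrite('pics/w3.png',im[:,:,::-1])
E
```

```text
t: 5.53
tool_pos: [0.5541, 0.1695, 0.1298]
tool_rot: [3.142, -0.0, 1.948]
force: [0.7, -0.9, 0.2]
width: 0.0603
('cm', array([-0.06,  0.11,  7.39]), 'spin', np.float64(-0.002))
purple ([288.2, 66.0], 3670, [254, 30, 67, 81]) [0.5183 0.2606 0.111 ]
yellow ([283.9, 167.6], 3278, [250, 134, 68, 66]) [0.5355 0.2112 0.111 ]
```

View pics/w3.png

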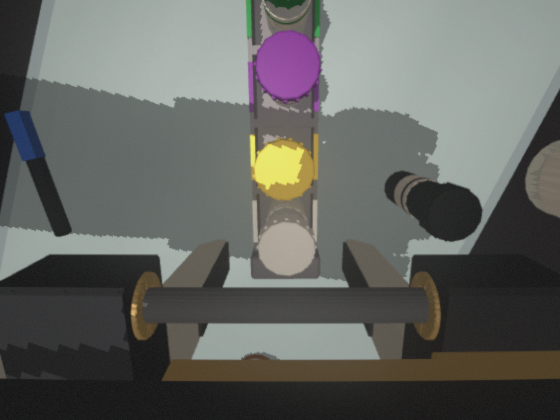

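White cap centre is at about (286.5,248), between the fingers; yellow at (284,168); purple at (288,65).

```bash
python3 - <<'E'
from h import *
s=monitor.read_state();c=cam('wrist',s);p=plane(c,[[286.5,248],[284,168],[288,65]],.111);print(p.round(4))
print(go(p[0,0],p[0,1],.054,1.955))
E
```

```text
[[0.5545 0.1673 0.111 ]
 [0.5358 0.2105 0.111 ]
 [0.5181 0.261  0.111 ]]
('cm', array([-0.21,  0.1 ,  7.39]), 'spin', np.float64(-0.007))
```

```bash
R='python3 -m pendant'
$R '[[-0.1,0.1,1,0],[-0.1,0,1,0],[0,0,1.2,0],[0,0,1.2,0],[0,0,1.2,0],[0,0,1,0],[0,0,0.8,0],[0,0,0,0]]'
$R '[[0,0,0,0],[0,0,0,0],[0,0,0,0],[0,0,0,0],[0,0,0,0],[0,0,0,0],[0,0,0,0],[0,0,0,0]]' -1
$R '[[0,0,-0.5,0],[0,0,-1,0],[0,0,-2,0],[0,0,-2.5,0],[0,0,-2.5,0],[0,0,-2.5,0],[0,0,-2,0],[0,0,-1,0]]'
python3 - <<'E'
from h import *
print(go(.4866,-.1618,.19,1.861))
im=camera('side');cv2.imwrite('pics/s4.png',im[:,:,::-1])
E
```

```text
t: 6.3
tool_pos: [0.5552, 0.1672, 0.0545]
tool_rot: [-3.139, -0.0, 1.948]
force: [0.4, -0.7, 0.1]
width: 0.0606
t: 6.97
tool_pos: [0.5563, 0.1675, 0.0571]
tool_rot: [3.141, 0.0, 1.948]
force: [-0.4, -0.2, 4.1]
width: 0.0337
t: 7.63
tool_pos: [0.5565, 0.1675, 0.2004]
tool_rot: [3.138, 0.0, 1.948]
force: [0.3, -0.3, -0.8]
width: 0.0337
('cm', array([-28.05, -18.63,   0.98]), 'spin', np.float64(0.087))
```

View pics/s4.png

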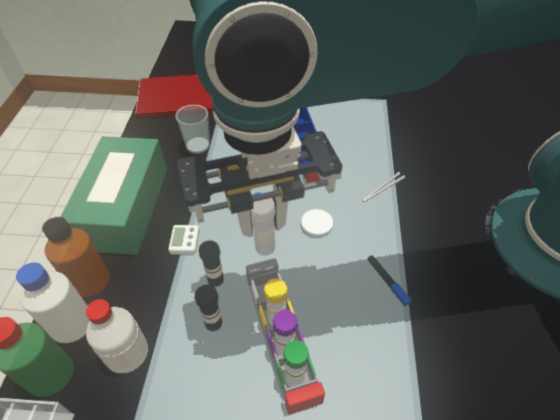

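```bash
R='python3 -m pendant'
$R '[[-1,-0.7,0,0],[-2,-1.3,0,0],[-2.3,-1.5,0,0],[-2.3,-1.5,0,0],[-2.3,-1.5,0,0],[-2.3,-1.5,0,0],[-2.3,-1.5,0,0],[-2.3,-1.5,0,0]]'
$R '[[-2.3,-1.5,0,0],[-2.3,-1.5,0,0],[-2.3,-1.5,0,0],[-2,-1.3,0,0],[-1.3,-1,0,0],[-1,-0.8,0,0],[0,0,0,0.087],[0,0,0,0]]'
$R '[[0,0,0,0],[0,0,0,0],[0,0,0,0],[0,0,0,0],[0,0,0,0],[0,0,0,0],[0,0,0,0],[0,0,0,0]]'
python3 - <<'E'
from h import *
print(go(.4866,-.1618,.05,1.861))
s=monitor.read_state();im=camera('wrist');print(s['tool_pos'],s['tool_rot'])
cv2.imwrite('pics/w5.png',im[:,:,::-1])
E
```

```text
t: 8.35
tool_pos: [0.5142, -0.031, 0.1949]
tool_rot: [-3.14, -0.001, 1.948]
force: [0.7, 0.1, -1.2]
width: 0.0334
t: 9.02
tool_pos: [0.4853, -0.162, 0.1954]
tool_rot: [-3.14, -0.001, 1.855]
force: [-0.4, -0.6, -0.8]
width: 0.0332
t: 9.68
tool_pos: [0.4862, -0.1613, 0.1966]
tool_rot: [-3.142, -0.0, 1.861]
force: [-0.3, 0.3, -0.6]
width: 0.0337
('cm', array([-0.06,  0.03, 14.66]), 'spin', np.float64(0.0))
[ 0.48617076 -0.16130158  0.19664206] [-3.14159049e+00 -9.15196938e-06  1.86110338e+00]
```

View pics/w5.png

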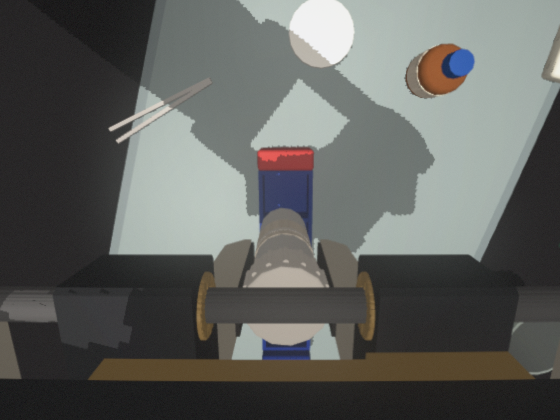

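The white tube hangs upright, centred (cap at col 286) above the pocket nearest the red block (block at (286,158)). Lowering.

```bash
R='python3 -m pendant'
$R '[[0,0,1.5,0],[0,0,2.5,0],[0,0,2.5,0],[0,0,2.5,0],[0,0,2,0],[0,0,1.5,0],[0,0,1,0],[0,0,0.5,0]]'
$R '[[0,0,0.1,0],[0,0,0.1,0],[0,0,0.1,0],[0,0,0.1,0],[0,0,0,0],[0,0,0,0],[0,0,0,0],[0,0,0,0]]'
$R '[[0,0,0.1,0],[0,0,0.1,0],[0,0,0.05,0],[0,0,0.05,0],[0,0,0,0],[0,0,0,0],[0,0,0,0],[0,0,0,0]]'
```

```text
t: 10.4
tool_pos: [0.4857, -0.1612, 0.0554]
tool_rot: [-3.14, -0.001, 1.861]
force: [-0.5, 0.6, -1.0]
width: 0.0336
t: 11.07
tool_pos: [0.4862, -0.1614, 0.0528]
tool_rot: [3.141, 0.0, 1.861]
force: [-0.1, 0.1, -1.1]
width: 0.0333
t: 11.73
tool_pos: [0.4863, -0.1615, 0.0501]
tool_rot: [3.141, 0.0, 1.861]
force: [-1.3, 0.2, 5.3]
width: 0.0336
```

```bash
R='python3 -m pendant'
$R '[[0,0,0,0],[0,0,0,0],[0,0,0,0],[0,0,0,0],[0,0,0,0],[0,0,-0.5,0],[0,0,-1,0],[0,0,-2,0]]' 0.3
$R '[[0,0,-2.5,0],[0,0,-2.5,0],[0,0,-2.5,0],[0,0,-2.5,0],[0,0,-2,0],[0,0,-1.5,0],[-1.5,0,-0.5,0],[-1.5,0,0,0]]'
$R '[[-1.5,0,0,0],[-1.5,0,0,0],[-1.5,0,0,0],[-1.5,0,0,0],[0,0,0,0],[0,0,0,0],[0,0,0,0],[0,0,0,0]]'
python3 - <<'E'
from h import *
s=monitor.read_state();im=camera('wrist');print(s['tool_pos'],s['tool_rot'])
cv2.imwrite('pics/w6.png',im[:,:,::-1])
c=cam('wrist',s)
g=im[:240,230:340];m=((g.min(2)>120)).astype(np.uint8)
for b in blobs(im,'red',100):print(b,plane(c,[b[0]],.046))
print(go(.5358,.2108,.13,1.953))
E
```

```text
t: 12.4
tool_pos: [0.4853, -0.1611, 0.084]
tool_rot: [-3.139, -0.002, 1.861]
force: [-0.3, -0.5, -0.1]
width: 0.0602
t: 13.07
tool_pos: [0.4954, -0.1909, 0.2264]
tool_rot: [3.14, 0.002, 1.862]
force: [0.1, -0.1, 0.9]
width: 0.0607
t: 13.73
tool_pos: [0.5118, -0.2473, 0.2246]
tool_rot: [3.142, -0.0, 1.861]
force: [0.1, 1.0, 0.3]
width: 0.0605
[ 0.51184482 -0.24725703  0.22462077] [ 3.14155695e+00 -1.79046825e-04  1.86108665e+00]
([306.0, 64.1], 130, [296, 55, 16, 20]) [[ 0.49481667 -0.11967596  0.046     ]]
('cm', array([43.19, 15.41,  9.48]), 'spin', np.float64(-0.092))
```

View pics/w6.png

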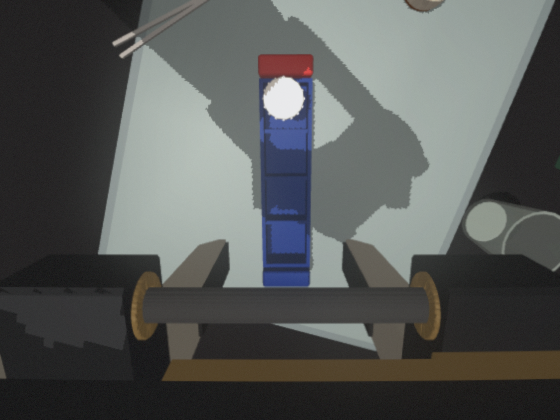

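White stands upright in the first pocket, cap at (284,98); red block above it at (286,65).

```bash
R='python3 -m pendant'
$R '[[1.5,0.55,0,0],[2.5,0.9,0,0],[3.2,1.15,0,0],[3.2,1.15,0,0],[3.2,1.15,0,0],[3.2,1.15,0,0],[3.2,1.15,0,0],[3.2,1.15,0,0]]'
$R '[[3.2,1.15,0,0],[3.2,1.15,0,0],[3.2,1.15,0,0],[3.2,1.15,0,0],[3.2,1.15,0,0],[2.5,0.9,0,0],[1.5,0.45,0,0],[0,0,0,-0.092]]'
$R '[[0,0,1.5,0],[0,0,2,0],[0,0,2,0],[0,0,2,0],[0,0,1.4,0],[0,0,0.5,0],[0,0,0,0],[0,0,0,0]]'
python3 - <<'E'
from h import *
s=monitor.read_state();im=camera('wrist');print(s['tool_pos'],s['tool_rot'])
c=cam('wrist',s)
for k in('green','purple','yellow'):
    for b in blobs(im,k,200): print(k,b,plane(c,[b[0]],.111)[0].round(4))
print(go(.5358,.2108,.054,1.953))
cv2.imwrite('pics/w7.png',im[:,:,::-1])
E
```

```text
t: 14.45
tool_pos: [0.5251, 0.0006, 0.2251]
tool_rot: [3.141, 0.0, 1.861]
force: [1.3, -0.6, -0.0]
width: 0.0609
t: 15.12
tool_pos: [0.5357, 0.2137, 0.2246]
tool_rot: [3.141, -0.001, 1.954]
force: [-0.3, -0.8, -0.0]
width: 0.06
t: 15.78
tool_pos: [0.5366, 0.2105, 0.1312]
tool_rot: [3.141, 0.0, 1.952]
force: [-0.1, -0.3, 0.6]
width: 0.0604
[0.53657257 0.21046028 0.1312248 ] [3.14103987e+00 2.73262111e-05 1.95202780e+00]
green ([287.6, 58.7], 3627, [254, 23, 66, 81]) [0.4998 0.3057 0.111 ]
green ([250.6, 79.2], 227, [248, 55, 6, 49]) [0.4853 0.2889 0.111 ]
purple ([287.9, 151.8], 2750, [258, 122, 60, 60]) [0.518  0.2608 0.111 ]
yellow ([282.1, 239.9], 2318, [252, 192, 61, 78]) [0.5342 0.2115 0.111 ]
('cm', array([ 0.06, -0.1 ,  7.78]), 'spin', np.float64(-0.001))
```

View pics/w7.png

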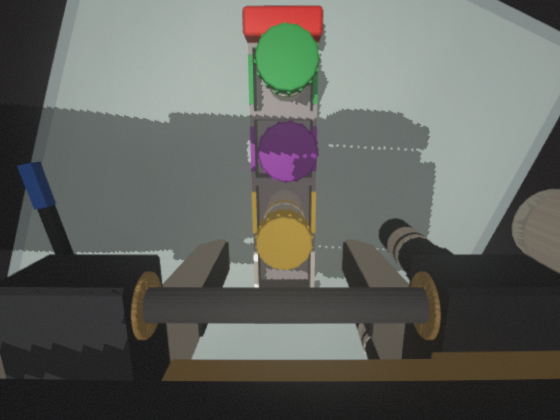

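Yellow cap is centred at (284.5,241) between the fingers, and the red end block is visible next to green, as expected.

```bash
R='python3 -m pendant'
$R '[[0.15,0,1,0],[0,0,1,0],[0,0,1.2,0],[0,0,1.2,0],[0,0,1.2,0],[0,0,1,0],[0,0,0.9,0],[0,0,0.1,0]]'
$R '[[0,0,0,0],[0,0,0,0],[0,0,0,0],[0,0,0,0],[0,0,0,0],[0,0,0,0],[0,0,0,0],[0,0,0,0]]' -1
$R '[[0,0,-0.5,0],[0,0,-1,0],[0,0,-2,0],[0,0,-2.5,0],[0,0,-2.5,0],[0,0,-2.5,0],[0,0,-2,0],[0,0,-1,0]]'
$R '[[0,0,0,0],[0,0,0,0],[0,0,0,0],[0,0,0,0],[0,0,0,0],[0,0,0,0],[0,0,0,0],[0,0,0,0]]'
python3 - <<'E'
from h import *
print(go(.5009,-.2097,.05,1.861))
d=cv2.imread('pics/w6.png')
E
```

```text
t: 16.5
tool_pos: [0.5351, 0.2116, 0.0523]
tool_rot: [-3.139, -0.0, 1.953]
force: [-0.7, 0.0, 0.0]
width: 0.0604
t: 17.17
tool_pos: [0.5361, 0.212, 0.0551]
tool_rot: [3.141, 0.0, 1.953]
force: [-0.9, -0.6, 5.0]
width: 0.0332
t: 17.83
tool_pos: [0.5363, 0.2121, 0.1983]
tool_rot: [3.138, 0.0, 1.953]
force: [0.5, 0.5, 0.5]
width: 0.0335
t: 18.5
tool_pos: [0.5358, 0.2119, 0.1944]
tool_rot: [-3.141, -0.0, 1.953]
force: [-0.1, 0.2, -0.6]
width: 0.0333
('cm', array([-37.82, -18.95,  14.45]), 'spin', np.float64(0.092))
```

```bash
R='python3 -m pendant'
$R '[[-1.5,-0.75,0,0],[-2.5,-1.25,0,0],[-3,-1.5,0,0],[-3,-1.5,0,0],[-3,-1.5,0,0],[-3,-1.5,0,0],[-3,-1.5,0,0],[-3,-1.5,0,0]]'
$R '[[-3,-1.5,0,0],[-3,-1.5,0,0],[-3,-1.5,0,0],[-2.8,-1.4,0,0],[-2.4,-1.2,0,0],[-1.6,-0.85,0,0],[0,0,0,0.092],[0,0,0,0]]'
$R '[[0,0,0,0],[0,0,0,0],[0,0,0,0],[0,0,0,0],[0,0,1,0],[0,0,2,0],[0,0,1.5,0],[0,0,0.5,0]]'
python3 -c "
from h import *
print(go(.5009,-.2097,.05,1.861))"
```

```text
t: 19.17
tool_pos: [0.5153, -0.0348, 0.1948]
tool_rot: [3.141, 0.0, 1.953]
force: [1.0, 0.8, -0.8]
width: 0.0334
t: 19.83
tool_pos: [0.5007, -0.2105, 0.1945]
tool_rot: [-3.141, -0.0, 1.855]
force: [0.1, 0.3, -0.5]
width: 0.0337
t: 20.5
tool_pos: [0.5, -0.2089, 0.1416]
tool_rot: [-3.139, -0.002, 1.861]
force: [-0.4, -0.8, -1.6]
width: 0.0334
('cm', array([-0.12,  0.08,  9.16]), 'spin', np.float64(0.0))
```

```bash
R='python3 -m pendant'
$R '[[0,0.05,1,0],[0,0,2,0],[0,0,2,0],[0,0,1.8,0],[0,0,1.2,0],[0,0,0.8,0],[0,0,0.4,0],[0,0,0.2,0]]'
$R '[[0,0,0.1,0],[0,0,0.05,0],[0,0,0.05,0],[0,0,0,0],[0,0,0,0],[0,0,0,0],[0,0,0,0],[0,0,0,0]]'

```

```text
t: 21.17
tool_pos: [0.5016, -0.2094, 0.0507]
tool_rot: [3.141, 0.0, 1.861]
force: [0.4, 0.5, -0.2]
width: 0.0336
t: 21.83
tool_pos: [0.5014, -0.2093, 0.0487]
tool_rot: [3.141, 0.0, 1.861]
force: [0.2, 0.4, -0.1]
width: 0.0336
```

```bash
R='python3 -m pendant'
$R '[[0,0,0.1,0],[0,0,0.05,0],[0,0,0,0],[0,0,0,0],[0,0,0,0],[0,0,0,0],[0,0,0,0],[0,0,0,0]]'
$R '[[0,0,0,0],[0,0,0,0],[0,0,0,0],[0,0,0,0],[0,0,0,0],[0,0,-0.5,0],[0,0,-1,0],[0,0,-2,0]]' 0.3
$R '[[0,0,-2.5,0],[0,0,-2.5,0],[0,0,-2.5,0],[0,0,-2,0],[0.5,0.2,-1,0],[1.6,0.5,0,0],[2.5,0.8,0,0],[3.2,1.1,0,0]]'
$R '[[3.2,1.1,0,0],[3.2,1.1,0,0],[3.2,1.1,0,0],[3.2,1.1,0,0],[3.2,1.1,0,0],[3.2,1.1,0,0],[3.2,1.1,0,0],[3.2,1.1,0,0]]'
$R '[[3.2,1.1,0,0],[3,1,0,0],[2.4,0.7,0,0],[1.6,0.5,0,0],[1,0.3,0,0],[0,0,0,-0.092],[0,0,0.5,0],[0,0,1,0]]'
$R '[[0,0,1.5,0],[0,0,1.4,0],[0,0,1,0],[0,0,0.4,0],[0,0,0,0],[0,0,0,0],[0,0,0,0],[0,0,0,0]]'
python3 - <<'E'
from h import *
s=monitor.read_state();im=camera('wrist');print(s['tool_pos'],s['tool_rot'])
c=cam('wrist',s)
for k in('green','purple','yellow'):
    for b in blobs(im,k,200): print(k,b,plane(c,[b[0]],.111)[0].round(4))
print(go(.518,.2608,.054,1.953))
cv2.imwrite('pics/w8.png',im[:,:,::-1])
E
```

```text
t: 22.5
tool_pos: [0.5018, -0.2096, 0.0481]
tool_rot: [3.141, 0.001, 1.861]
force: [-2.8, 0.9, 8.9]
width: 0.0334
t: 23.17
tool_pos: [0.5006, -0.2089, 0.0814]
tool_rot: [-3.139, -0.002, 1.861]
force: [-0.7, -0.4, 0.9]
width: 0.0602
t: 23.83
tool_pos: [0.5037, -0.1269, 0.1873]
tool_rot: [-3.141, 0.0, 1.859]
force: [1.6, 0.6, -0.3]
width: 0.06
t: 24.5
tool_pos: [0.5145, 0.1453, 0.1873]
tool_rot: [3.141, -0.0, 1.861]
force: [1.1, -0.3, -0.1]
width: 0.0603
t: 25.17
tool_pos: [0.5179, 0.2609, 0.1726]
tool_rot: [3.14, 0.0, 1.951]
force: [0.2, -1.5, 0.2]
width: 0.0603
t: 25.83
tool_pos: [0.5179, 0.2611, 0.1299]
tool_rot: [3.14, -0.0, 1.953]
force: [0.4, -0.9, -0.5]
width: 0.0607
[0.5178873  0.26106978 0.12991393] [ 3.14049138e+00 -7.11650508e-05  1.95269291e+00]
green ([283.0, 159.9], 2975, [248, 130, 67, 61]) [0.4984 0.3064 0.111 ]
purple ([285.7, 241.7], 2422, [256, 198, 58, 72]) [0.5178 0.2623 0.111 ]
('cm', array([-0.03, -0.01,  7.58]), 'spin', np.float64(-0.0))
```

View pics/w8.png

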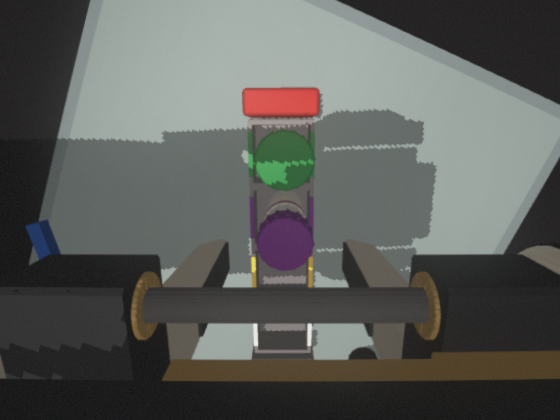

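Purple cap centred at (285.5,242) between the fingers; green next at (284,160). Grasp, lift and carry.

```bash
R='python3 -m pendant'
$R '[[0.1,0,1,0],[0,0,1,0],[0,0,1.2,0],[0,0,1.2,0],[0,0,1.2,0],[0,0,1,0],[0,0,0.8,0],[0,0,0.1,0]]'
$R '[[0,0,0,0],[0,0,0,0],[0,0,0,0],[0,0,0,0],[0,0,0,0],[0,0,0,0],[0,0,0,0],[0,0,0,0]]' -1
$R '[[0,0,-0.5,0],[0,0,-1,0],[0,0,-2,0],[0,0,-2.5,0],[0,0,-2.5,0],[0,0,-2.5,0],[0,0,-2,0],[0,0,-1,0]]'
$R '[[-1,-0.4,0,0],[-2,-0.8,0,0],[-3,-1.2,0,0],[-3.4,-1.4,0,0],[-3.4,-1.4,0,0],[-3.4,-1.4,0,0],[-3.4,-1.4,0,0],[-3.4,-1.4,0,0]]'
$R '[[-3.4,-1.4,0,0],[-3.4,-1.4,0,0],[-3.4,-1.4,0,0],[-3.4,-1.4,0,0],[-3.4,-1.4,0,0],[-3,-1.2,0,0],[-2.5,-1,0,0],[-1.6,-0.6,0,0]]'
$R '[[-1,-0.4,0,0],[0,0,0,0.092],[0,0,0,0],[0,0,0,0],[0,0,0,0],[0,0,0,0],[0,0,0,0],[0,0,0,0]]'
python3 -c "
from h import *
print(go(.5152,-.2576,.05,1.861))"
```

```text
t: 26.55
tool_pos: [0.5165, 0.2615, 0.052]
tool_rot: [-3.139, 0.0, 1.953]
force: [-0.3, 0.2, -0.1]
width: 0.0604
t: 27.22
tool_pos: [0.5175, 0.262, 0.0547]
tool_rot: [3.141, -0.0, 1.953]
force: [0.4, -0.6, 5.6]
width: 0.0335
t: 27.88
tool_pos: [0.5177, 0.2621, 0.1978]
tool_rot: [3.138, -0.0, 1.953]
force: [0.4, 1.0, -0.4]
width: 0.0332
t: 28.55
tool_pos: [0.5146, 0.0112, 0.1927]
tool_rot: [-3.14, -0.001, 1.953]
force: [1.1, -0.0, 0.7]
width: 0.0331
t: 29.22
tool_pos: [0.5132, -0.2496, 0.1923]
tool_rot: [-3.14, -0.001, 1.951]
force: [-0.1, 0.6, -0.7]
width: 0.0336
t: 29.88
tool_pos: [0.5147, -0.2572, 0.1942]
tool_rot: [3.141, 0.0, 1.862]
force: [0.2, 0.3, -1.2]
width: 0.0335
('cm', array([-0.05,  0.03, 14.42]), 'spin', np.float64(0.001))
```

```bash
R='python3 -m pendant'
$R '[[0,0,1.5,0],[0,0,2.5,0],[0,0,2.5,0],[0,0,2.5,0],[0,0,2.2,0],[0,0,1.6,0],[0,0,1,0],[0,0,0.5,0]]'
$R '[[0,0,0.1,0],[0,0,0.1,0],[0,0,0.1,0],[0,0,0.05,0],[0,0,0.05,0],[0,0,0,0],[0,0,0,0],[0,0,0,0]]'

```

```text
t: 30.55
tool_pos: [0.5139, -0.257, 0.0489]
tool_rot: [-3.14, -0.002, 1.861]
force: [-0.1, -0.7, -0.4]
width: 0.0338
t: 31.22
tool_pos: [0.5149, -0.2577, 0.0477]
tool_rot: [3.141, 0.001, 1.861]
force: [-0.1, 0.3, 4.7]
width: 0.0336
```

Contact at 4.7 N, at the expected height. Release and go to green.

```bash
R='python3 -m pendant'
$R '[[0,0,0,0],[0,0,0,0],[0,0,0,0],[0,0,0,0],[0,0,0,0],[0,0,-0.5,0],[0,0,-1,0],[0,0,-2,0]]' 0.3
$R '[[0,0,-2.5,0],[0,0,-2.5,0],[0,0,-2.5,0],[0,0,-2,0],[0.5,0.1,-1,0],[1.5,0.4,0,0],[2.5,0.7,0,0],[3.4,0.9,0,0]]'
$R '[[3.4,0.9,0,0],[3.4,0.9,0,0],[3.4,0.9,0,0],[3.4,0.9,0,0],[3.4,0.9,0,0],[3.4,0.9,0,0],[3.4,0.9,0,0],[3.4,0.9,0,0]]'
$R '[[3.4,0.9,0,0],[3.4,0.9,0,0],[3.4,0.9,0,0],[3.4,0.9,0,0],[2.8,0.8,0,0],[2,0.6,0,0],[1,0.2,0,0],[0,0,0,-0.092]]'
$R '[[0,0,1,0],[0,0,1.5,0],[0,0,1.5,0],[0,0,1.2,0],[0,0,0.6,0],[0,0,0,0],[0,0,0,0],[0,0,0,0]]'
python3 - <<'E'
from h import *
s=monitor.read_state();im=camera('wrist');print(s['tool_pos'],s['tool_rot'])
c=cam('wrist',s)
for k in('green','purple','yellow'):
    for b in blobs(im,k,200): print(k,b,plane(c,[b[0]],.111)[0].round(4))
print(go(.4988,.3065,.054,1.953))
cv2.imwrite('pics/w9.png',im[:,:,::-1])
E
```

```text
t: 31.88
tool_pos: [0.5139, -0.2571, 0.0814]
tool_rot: [-3.14, -0.002, 1.861]
force: [0.6, 1.4, 0.7]
width: 0.0606
t: 32.55
tool_pos: [0.5115, -0.1749, 0.1858]
tool_rot: [-3.14, -0.001, 1.859]
force: [0.5, 0.6, -0.9]
width: 0.06
t: 33.22
tool_pos: [0.5019, 0.1079, 0.1859]
tool_rot: [-3.14, -0.0, 1.861]
force: [1.4, -0.1, -0.3]
width: 0.0606
t: 33.88
tool_pos: [0.4962, 0.3082, 0.1857]
tool_rot: [-3.14, -0.0, 1.953]
force: [-0.3, -0.2, -0.2]
width: 0.0606
t: 34.55
tool_pos: [0.4981, 0.3062, 0.1298]
tool_rot: [3.141, -0.0, 1.952]
force: [0.3, 0.2, -0.2]
width: 0.0603
[0.49809843 0.30620272 0.12982878] [ 3.14067224e+00 -1.65190430e-04  1.95230783e+00]
green ([287.8, 239.9], 2690, [258, 197, 58, 74]) [0.4987 0.3089 0.111 ]
('cm', array([-0.  ,  0.06,  7.6 ]), 'spin', np.float64(-0.001))
```

View pics/w9.png

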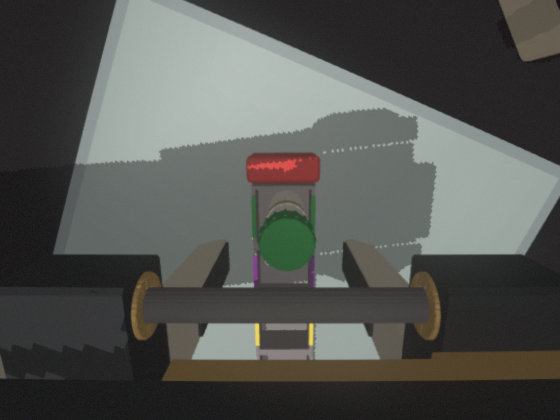

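Green cap centred at (287.5,241), next to the red block at (283,168).

```bash
R='python3 -m pendant'
$R '[[0.15,0.1,1,0],[0,0,1,0],[0,0,1.2,0],[0,0,1.2,0],[0,0,1.2,0],[0,0,1,0],[0,0,0.8,0],[0,0,0.1,0]]'
$R '[[0,0,0,0],[0,0,0,0],[0,0,0,0],[0,0,0,0],[0,0,0,0],[0,0,0,0],[0,0,0,0],[0,0,0,0]]' -1
$R '[[0,0,-0.5,0],[0,0,-1,0],[0,0,-2,0],[0,0,-2.5,0],[0,0,-2.5,0],[0,0,-2.5,0],[0,0,-2,0],[0,0,-1,0]]'
$R '[[-1,-0.3,0,0],[-2,-0.7,0,0],[-3,-1,0,0],[-3.4,-1.2,0,0],[-3.4,-1.2,0,0],[-3.4,-1.2,0,0],[-3.4,-1.2,0,0],[-3.4,-1.2,0,0]]'
$R '[[-3.4,-1.2,0,0],[-3.4,-1.2,0,0],[-3.4,-1.2,0,0],[-3.4,-1.2,0,0],[-3.4,-1.2,0,0],[-3.4,-1.2,0,0],[-3.4,-1.2,0,0],[-3.4,-1.1,0,0]]'
$R '[[-3,-1,0,0],[-2.4,-0.8,0,0],[-1.5,-0.5,0,0],[-1,-0.3,0,0],[0,0,0,0.092],[0,0,0,0],[0,0,0,0],[0,0,0,0]]'
python3 -c "
from h import *
print(go(.5295,-.3055,.05,1.861))"
```

```text
t: 35.27
tool_pos: [0.4975, 0.3075, 0.052]
tool_rot: [-3.139, 0.0, 1.953]
force: [0.4, -0.4, 1.1]
width: 0.0602
t: 35.93
tool_pos: [0.4983, 0.3081, 0.0547]
tool_rot: [3.141, -0.0, 1.953]
force: [-0.9, 0.0, 6.3]
width: 0.0334
t: 36.6
tool_pos: [0.4986, 0.3082, 0.1978]
tool_rot: [3.138, -0.0, 1.953]
force: [0.8, -0.2, 0.2]
width: 0.0332
t: 37.27
tool_pos: [0.5087, 0.0624, 0.1927]
tool_rot: [-3.14, -0.0, 1.953]
force: [1.0, 0.7, -0.5]
width: 0.0334
t: 37.93
tool_pos: [0.5215, -0.2253, 0.1926]
tool_rot: [-3.14, -0.001, 1.952]
force: [0.2, 1.3, -0.2]
width: 0.0329
t: 38.6
tool_pos: [0.5282, -0.3054, 0.194]
tool_rot: [-3.142, -0.0, 1.864]
force: [-0.0, 0.4, -0.9]
width: 0.0335
('cm', array([-0.05,  0.12, 14.4 ]), 'spin', np.float64(0.003))
```

```bash
R='python3 -m pendant'
$R '[[0,0.1,1.5,0],[0,0,2.5,0],[0,0,2.5,0],[0,0,2.5,0],[0,0,2.2,0],[0,0,1.6,0],[0,0,1,0],[0,0,0.5,0]]'
$R '[[0,0,0.1,0],[0,0,0.1,0],[0,0,0.1,0],[0,0,0.05,0],[0,0,0.05,0],[0,0,0,0],[0,0,0,0],[0,0,0,0]]'

```

```text
t: 39.27
tool_pos: [0.5285, -0.305, 0.0489]
tool_rot: [-3.14, -0.002, 1.862]
force: [-0.3, 0.1, -0.6]
width: 0.0334
t: 39.93
tool_pos: [0.5294, -0.306, 0.0477]
tool_rot: [3.141, 0.001, 1.861]
force: [-0.0, 0.1, 2.9]
width: 0.0333
```

Contact as expected; release, retreat up and back, and check.

```bash
R='python3 -m pendant'
$R '[[0,0,0,0],[0,0,0,0],[0,0,0,0],[0,0,0,0],[0,0,0,0],[0,0,-0.5,0],[0,0,-1,0],[0,0,-2,0]]' 0.3
$R '[[0,0,-2.5,0],[0,0,-2.5,0],[0,0,-3,0],[0,0,-3,0],[0,0,-3,0],[0,0,-2,0],[-1.5,0,-0.5,0],[-2,0,0,0]]'
$R '[[-2,0,0,0],[-2,0,0,0],[-1.5,0,0,0],[0,0,0,0],[0,0,0,0],[0,0,0,0],[0,0,0,0],[0,0,0,0]]'
python3 - <<'E'
from h import *
s=monitor.read_state();im=camera('wrist');sc=camera('scene');sd=camera('side')
print(s['tool_pos'])
ctr=np.array([.5081,-.2336]);a=np.radians(16.63);ax=np.array([-np.sin(a),np.cos(a)]);px=np.array([np.cos(a),np.sin(a)])
for n,i in(('wrist',im),('scene',sc),('side',sd)):
  c=cam(n,s)
  for k in('green','purple','yellow'):
    for b in blobs(i,k,60):
      p=plane(c,[b[0]],.104 if n=='wrist' else .094)[0,:2]-ctr
      if np.linalg.norm(p)<.15: print(n,k,b,'across',(p@px).round(4),'along',(p@ax).round(4))
h=sd[60:220,240:400]
v=np.vstack([np.hstack([im[:300,200:400]]) ]);t=cv2.resize(sd[60:220,240:400],(300,300));u=cv2.resize(sc[220:400,110:290],(300,300))
cv2.imwrite('pics/f.png',np.hstack([v,t,u])[:,:,::-1])
E
```

```text
t: 40.6
tool_pos: [0.5284, -0.3053, 0.0812]
tool_rot: [-3.14, -0.002, 1.861]
force: [-0.1, -1.0, -0.2]
width: 0.0605
t: 41.27
tool_pos: [0.5397, -0.3392, 0.2515]
tool_rot: [3.138, 0.004, 1.862]
force: [-0.5, 0.0, -1.2]
width: 0.0604
t: 41.93
tool_pos: [0.5549, -0.3914, 0.2477]
tool_rot: [3.141, 0.0, 1.861]
force: [0.7, -0.1, -0.1]
width: 0.0603
[ 0.55486226 -0.39141229  0.24772311]
wrist green ([285.1, 104.2], 1174, [266, 85, 39, 40]) across -0.0004 along -0.0773
wrist purple ([285.2, 43.3], 1313, [265, 22, 41, 44]) across -0.0004 along -0.0269
wrist yellow ([285.5, 2.8], 158, [271, 0, 29, 8]) across -0.0002 along 0.0048
scene green ([156.1, 342.6], 437, [145, 331, 24, 24]) across -0.0003 along -0.077
scene purple ([170.3, 313.0], 380, [160, 302, 22, 23]) across 0.0003 along -0.0256
scene yellow ([182.8, 286.3], 367, [172, 276, 22, 22]) across 0.0003 along 0.0237
side green ([298.4, 91.7], 200, [291, 85, 16, 15]) across -0.0009 along -0.0836
side purple ([303.7, 105.6], 155, [297, 99, 14, 15]) across -0.0005 along -0.0312
side yellow ([309.3, 120.3], 209, [302, 113, 16, 16]) across -0.0001 along 0.0207
```

View pics/f.png

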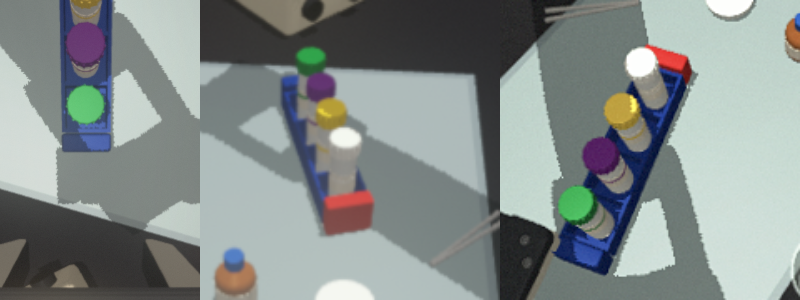

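From the red block the order is white, yellow, purple, green. All four stand upright and seated, and the gripper is clear of everything.

```bash
python3 -c "
from rig import sign_off
print(sign_off())"
```

```text
the job is handed in; nothing more can be done
None
```

All four tubes are in the blue rack in reverse order. The grey rack ran green, purple, yellow, white from its red end. The blue rack now runs white, yellow, purple, green from its red block. I handed the job in at about 42 s of the 96 s allowed.

**Position:** Green, purple and yellow measured within 1 mm of the pocket centres across the rack. In the wrist and scene views, the full cap views put them within about 2.5 mm along it. Yellow was cut off by the edge of the last wrist picture, so its wrist reading is invalid and its position rests on the scene view.

**Disagreement:** The side camera read 4 to 9 mm farther along the rack, away from the red block, for these three caps. I took this as a bias in casting rays onto the cap height from that low angle. Even at face value it is within the 13 mm allowed.

**White tube:** I checked it by eye only, in a close wrist view and the final scene and side views. I did not measure its final position.

**Seating:** Each tube touched down at about the expected height, with 3 to 9 N of contact force before release. All four look upright in the final pictures. The gripper ended open, with the fingertips at 0.25 m and touching nothing.

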